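Nest the clay slumping moulds by shape

ROBOT

A 6-joint arm with a two-finger parallel gripper is mounted at the origin on the work surface. World frame = base frame: x ahead of the robot, y to its left, z up, the work surface at z = 0. Lengths are in mm, angles in rad, forces in N, time in s.
With the tool pointing down it reaches from about 350 to 875 mm from the base axis. Payload 4.2 kg.
Tool frame: the origin (TCP) lies midway between the tips of the shut fingers; the grasp point (between the pads) lies 19 mm behind it (arm.tcp_to_grasp is the distance from the TCP to the grasp point, in mm); z points along the fingers, y is the line along which they close (so a half turn about z gives the same grasp; the last joint's range is limited). The gripper opens to 85 mm and grips with 20 to 120 N. Pads are 22 mm wide; open, the fingers measure 114 mm over their backs; the gripper's body (76 mm by 85 mm) begins 54 mm behind the grasp point. The pads swing forward as they close: fully open they stand 13 mm farther back than shut.
Start: joints at [1.555, 0.385, 0.008, 0, -1.194, -0.259], TCP at [169.565, 601.537, 196.112] pointing down, gripper open.
Joint ranges: [-3.14, 3.14], [-1.21, 2.06], [-1.07, 1.41], [-3.16, 2.05], [-2.99, -0.16], [-3.1, 3.1]. Speed limits (rad/s): [2.79, 2.79, 3.14, 3.14, 3.14, 3.14].

INTERFACE

Orientations are given as a unit quaternion [x, y, z, w].
In Python, from bench import arm, imaging, job, models gives the robot as it stands.
- The arm moves only by the tool arm_command, never from a script. Its argument "rows" is a list of rows, each an object with "grip": the opening, from 0 (shut) to 1 (fully open); "linear": the shift along the tool's x, y, z in mm, a list of three; "rot": the turn, a rotation vector about the tool's x, y, z in rad, a list of three. In form: [{"grip": grip, "linear": [tx, ty, tz], "rot": [rx, ry, rz]}, ...]. A call has 1 to 10 rows; each row is the pose to reach, as a shift and turn from the pose commanded when the call began, along the tool's axes at that moment; what a row does not reach only later rows make up. A row lasts 1/8 s, in which the tool goes at most 62.5 mm and 10.7 degrees, less where a joint would pass 70% of its speed; a pose out of reach is approached as far as the arm can. A call with a gripper value outside its range is refused whole. The fingers move at their own pace and stop on an object; the grip force is fixed at half the most. Time passes only in rows, so rows that repeat a pose let the fingers close. It gives the time, the measured TCP pose, the force, the opening and the grip force at its end, in the units of the state.
- arm.read_state(): the state, without advancing time (a new reading comes with each control period).
- imaging.get_image(name): name is "side" or "top"; returns a dict with "frame" (384x512x3 uint8, red, green, blue), "fx", "fy", "cx", "cy" (pixels), "extrinsics" (4x4, takes a point from world to camera coordinates). Camera axes: x right, y down, z forward; pixel columns grow to the right and rows downward; lengths in mm; the calibration is good to about 2 mm. A picture is of the moment at which its call begins. There is no depth.
- job.job_done(): hands the job in; it is judged then, once.
Trained networks look in a picture, given as the dict that the camera call returned (one of the last four; its "shot" number tells which), for a name from the list of things; names that differ only in an ending like _2 or _b are one class to them, and where a whole thing is asked for, a point or a joint stands for the part that bears it (a point fixed in the world has none). Each returns a list of dicts, best first, with "score" (0 to 1); they miss things now and then, are a little off and sometimes report something else, mostly with a low value. They report only what shows in the picture. A call takes as long as a camera call. They do not tell look-alikes from the thing itself.
- models.spot_in(picture, query): "rect" ([left, top, right, bottom] in pixels, round what is visible of it).
- models.tip_of(picture, query): "pixel" ([column, row] in pixels: a listed point, or the origin of a listed thing).
The state is a dict: "clock": time; "joints": joint angles; "joint_vel": joint speeds; "joint_efforts": joint torques, N m; "position": TCP position; "ee_rot": TCP orientation; "contact_force": force on the tool from outside, world axes, zero at the start; "wrist_torque": the same for the moment, N m; "gripper_width": finger opening in mm; "grasp_force": force on a finger pad.
Only numpy, scipy, OpenCV 4.12 (cv2) and the standard library are available. Lean on these libraries where they do the work, as an engineer would, in place of code of your own. Each camera call takes 0.05 s, during which the arm holds its last target. There are 200 camera calls.

TASK

Put away the clay slumping moulds: nest each of the two loose stepped moulds (one round, one square) in the mould of its own shape on the board, pushed fully home and upright, lowering it in rather than dropping it. The straight-sided mould will not nest, so leave it where it stands, and do not shift the moulds on the board, the glass bowl, the glass sheets or the jar.

Things in the scene. Friction and masses are not known exactly. Their poses are not given: they have to be found in the camera images.
- board: Plywood ware board, fixed, 150 x 340 x 12 mm, its long side along its own y axis; origin at the centre of its underside, which lies on the table. The two receiving moulds stand on it, about 180 mm apart along its length, either one at either end.
- round_base_c (a point): Round stepped mould, terracotta, 0.22 kg, 85 mm tall, open at the top: round collar (64 mm outside diameter, 4 mm wall) as the top 35 mm, a flat shoulder under it, then a round foot tapering from 50 to 34 mm diameter. Point on its axis half-way up (42.5 mm above its underside), z out of the mouth. This one stands loose on the board and receives its like.
- round_loose_c (a point): The same round stepped mould again, 0.16 to 0.31 kg, standing on the table nearer the robot, to be nested. Point on its axis half-way up (42.5 mm above its underside), z out of the mouth. Fully home, its shoulder rests on the other's rim: it then stands 35 mm higher than that one, its collar wholly above the other's rim. Its foot has about 3 mm play per side in the mouth.
- square_base_c (a point): Square stepped mould, terracotta, 0.22 kg, 85 mm tall, open at the top: square collar (56 mm across flats, 4 mm wall) as the top 35 mm, a flat shoulder under it, then a square foot tapering from 42 to 30 mm across. x and y axes lie square to its flats. Point on its axis half-way up (42.5 mm above its underside), z out of the mouth. This one stands loose on the board and receives its like.
- square_loose_c (a point): The same square stepped mould again, 0.16 to 0.31 kg, standing on the table nearer the robot, to be nested. Point on its axis half-way up (42.5 mm above its underside), z out of the mouth. Fully home, its shoulder rests on the other's rim: it then stands 35 mm higher than that one, its collar wholly above the other's rim. Its foot has about 3 mm play per side in the mouth.
- straight_c (a point): Straight-sided round mould, terracotta, 85 mm tall: a plain cylinder, 64 mm outside diameter all the way down, no step, 4 mm wall; too wide at the foot to nest. Point on its axis half-way up (42.5 mm above its underside), z out of the mouth. It stands in the row with the two loose moulds, in any of the three places; to be left alone.
- bowl_c (a point): Bystander: sea-green glass bowl, 150 mm across, 50 mm high, on the table to the robot's right; point on its axis 25 mm up.
- sheets_c (a point): Bystander: stack of square glass sheets, 130 x 130 x 18 mm, on the table to the robot's left; point at its centre.
- jar_c (a point): Bystander: closed glass jar, 70 mm diameter, 100 mm tall, on the table to the robot's right; point on its axis half-way up.
Mind the look-alikes: they are no part of the job. Leave any blue or purple look-alike of the part that bears square_base_c alone.

How it is judged (in metres and radians):
At the end, for the whole second after the job is handed in: Each loose stepped mould sits in its like on the board: 35 mm (within 4) above it, axes within 7 mm, both upright within 5 degrees, at rest, released; board moulds, straight mould, bowl, sheets and jar moved less than 30 mm (z of round_loose_c in the frame of round_base_c between 0.031 and 0.039 m and horizontal distance between round_loose_c and round_base_c below 0.007 m and angle between each of round_loose_c, round_base_c, square_loose_c, square_base_c's own z axis and vertical below 0.09 rad and distance of each of round_base_c, square_base_c, straight_c, bowl_c, sheets_c, jar_c from where it was at the start of the episode below 0.03 m and linear speed of each of round_loose, round_base, square_loose, square_base below 0.02 m/s and contact force between each of round_loose, square_loose and the fingers below 0.1 N and z of square_loose_c in the frame of square_base_c between 0.031 and 0.039 m and horizontal distance between square_loose_c and square_base_c below 0.007 m); the robot touches nothing.
It fails at once if a loose mould is dropped (moves faster than 0.6 m/s without the fingers touching it) ((linear speed of round_loose above 0.6 m/s and contact force between round_loose and the fingers below 0.05 N) or (linear speed of square_loose above 0.6 m/s and contact force between square_loose and the fingers below 0.05 N)).
It fails at once if a mould on the board is shifted by more than 30 mm or tipped over (distance of any of round_base_c, square_base_c from where it was at the start of the episode above 0.03 m or angle between any of round_base_c, square_base_c's own z axis and vertical above 0.5 rad).
It fails at once if the straight mould, bowl, sheets or jar is moved by more than 30 mm (distance of any of straight_c, bowl_c, sheets_c, jar_c from where it was at the start of the episode above 0.03 m).
It also fails if it takes over 58 s, if anything falls off the work surface, if the arm or the gripper's body presses on something with over 40 N, if the wrist force passes 120 N, or if a joint passes its speed limit or range.

## Working session

There is one attempt and no reset: what is moved stays moved. The work goes in short steps, Python scripts to look and compute and a tool call to move; the robot and the scene stay as the last step left them, time stands still between calls to the robot, and variables do not carry over. Pictures are saved under pics/ and viewed, at most 10 in all, crops included, and the job is handed in when it is done.

Besides the shell and the picture viewer there is one more tool, called after "Emit:" as name([rows], argument=value, ...), one row to a line, values as JSON. arm_command: Moves the arm, as the interface text tells. Its arguments: {"type":"object","properties":{"rows":{"type":"array"}},"required":["rows"]}

```bash
mkdir -p pics; cat > h.py <<'E'
import numpy as np, cv2
from bench import arm, imaging, job, models
N=["round_base_c","round_loose_c","square_base_c","square_loose_c","straight_c","bowl_c","sheets_c","jar_c","board"]
def ray(im,px):
    E=np.array(im["extrinsics"]);R=E[:3,:3];t=E[:3,3]
    d=R.T@np.array([(px[0]-im["cx"])/im["fx"],(px[1]-im["cy"])/im["fy"],1]);return -R.T@t,d
def onz(im,px,z):
    o,d=ray(im,px);return o+d*(z-o[2])/d[2]
def proj(im,P):
    E=np.array(im["extrinsics"]);c=E[:3,:3]@np.array(P,float)+E[:3,3]
    return [im["fx"]*c[0]/c[2]+im["cx"],im["fy"]*c[1]/c[2]+im["cy"]]
def save(im,n,crop=None,s=1):
    f=im["frame"][:,:,::-1]
    if crop: f=f[crop[1]:crop[3],crop[0]:crop[2]]
    cv2.imwrite("pics/"+n,cv2.resize(f,None,fx=s,fy=s,interpolation=cv2.INTER_CUBIC))
E
python3 - <<'E'
from h import *
Z=dict(zip(N,[54.5,42.5,54.5,42.5,42.5,25,9,50,0]))
for c in ["top","side"]:
    im=imaging.get_image(c); save(im,c+"0.png",s=1.5)
    print(c,-np.array(im["extrinsics"])[:3,:3].T@np.array(im["extrinsics"])[:3,3],im["fx"])
    for n in N:
        print(n,[(np.round(r["pixel"]).tolist(),round(r["score"],2),np.round(onz(im,r["pixel"],Z[n]))[:2].tolist()) for r in models.tip_of(im,n)[:4]])
print(arm.read_state())
E
```

```text
top [ 378.41289545  -11.28941994 1587.87968744] 495.6474169650341
round_base_c [([218.0, 147.0], 0.75, [653.0, 101.0])]
round_loose_c [([196.0, 213.0], 0.71, [445.0, 164.0])]
square_base_c [([324.0, 260.0], 0.72, [306.0, -232.0]), ([335.0, 132.0], 0.55, [705.0, -264.0])]
square_loose_c [([307.0, 222.0], 0.58, [425.0, -181.0])]
straight_c [([248.0, 208.0], 0.65, [463.0, 2.0]), ([380.0, 199.0], 0.5, [500.0, -408.0])]
bowl_c [([380.0, 200.0], 0.7, [499.0, -413.0]), ([242.0, 158.0], 0.62, [622.0, 25.0])]
sheets_c [([133.0, 159.0], 0.87, [617.0, 376.0])]
jar_c [([371.0, 142.0], 0.73, [676.0, -380.0])]
board [([242.0, 157.0], 0.94, [632.0, 26.0])]
side [  359.23706169 -1031.19906262   735.69800398] 467.33234327562917
round_base_c [([303.0, 170.0], 0.87, [651.0, 100.0])]
round_loose_c [([230.0, 170.0], 0.83, [447.0, 154.0])]
square_base_c [([359.0, 254.0], 0.8, [690.0, -280.0]), ([314.0, 202.0], 0.67, [642.0, -67.0])]
square_loose_c [([236.0, 243.0], 0.86, [427.0, -185.0]), ([238.0, 200.0], 0.26, [452.0, -8.0])]
straight_c [([240.0, 199.0], 0.86, [457.0, -5.0])]
bowl_c [([289.0, 313.0], 0.6
[... 207 characters left out ...]
e+00,  3.84672833e-01,  7.92652614e-03, -7.49450627e-06,
       -1.19399986e+00, -2.58605458e-01]), 'joint_vel': array([ 7.86380572e-05,  6.25430649e-05,  6.99410793e-05, -2.18470599e-05,
        1.48336315e-04, -1.66788508e-04]), 'joint_efforts': array([-7.99269146e-04, -3.92099440e+01,  1.88618821e+01,  4.19073477e+00,
       -4.04440525e-04, -8.17771451e-08]), 'position': array([169.55762815, 601.55010729, 196.1377815 ]), 'ee_rot': array([ 9.90575690e-01, -1.36966426e-01, -6.49158320e-06, -2.44768644e-05]), 'contact_force': array([-0.07401505,  0.69955604, -0.15346396]), 'wrist_torque': array([-0.01164254,  0.01975486,  0.0334563 ]), 'grasp_force': 0.0, 'gripper_width': 85.37219707918233}
```

View pics/top0.png

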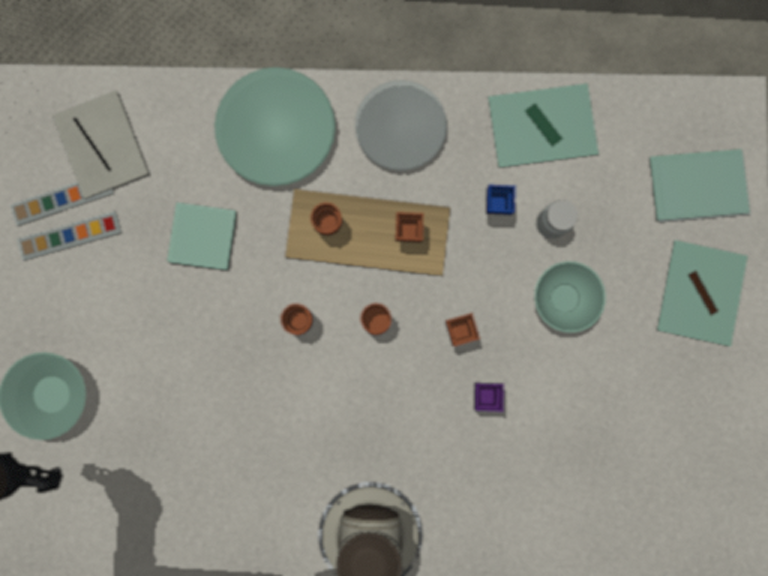

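View pics/side0.png

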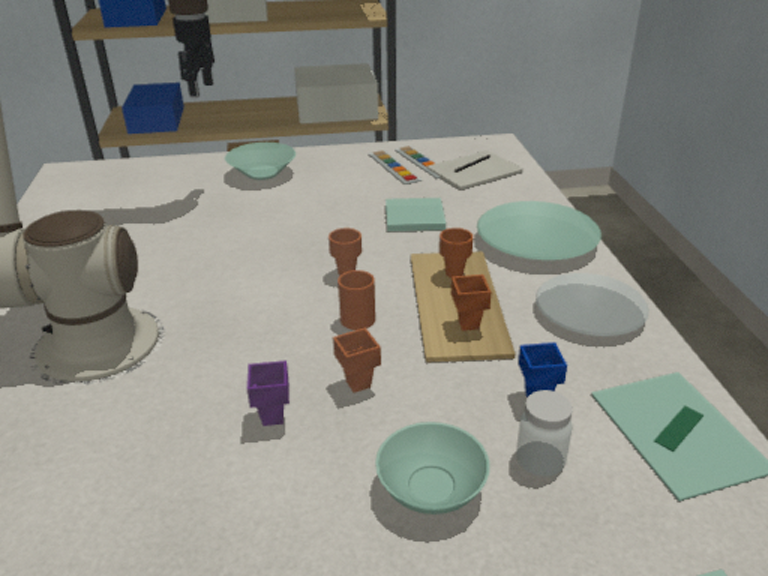

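The pictures show the row as round loose (198,213), straight (251,213) and square loose (308,220) in top-camera pixels. On the board, the round base is at (217,146) and the square base at (273,152). Blue (334,133) and purple (326,265) are the look-alikes. Next I'll refine the poses by silhouette fitting.

```bash
cat >> h.py <<'E'
from scipy.optimize import minimize
def mask(im):
    h=cv2.cvtColor(im["frame"],cv2.COLOR_RGB2HSV).astype(int)
    return (((h[...,0]<12)|(h[...,0]>172))&(h[...,1]>120)&(h[...,2]>30)).astype(np.uint8)
def ring(shape,w,z):
    a=np.arange(40)*2*np.pi/40
    if shape=="r": return np.c_[w/2*np.cos(a),w/2*np.sin(a),np.full(40,z)]
    k=w/2; return np.array([[k,k,z],[k,-k,z],[-k,-k,z],[-k,k,z]])
DIM=dict(r=(64,50,34),s=(56,42,30))
def sil(im,shape,p,z0,box,S=6):
    c,f1,f0=DIM[shape]; x,y=p[:2]; t=p[2] if len(p)>2 else 0
    R=np.array([[np.cos(t),-np.sin(t),0],[np.sin(t),np.cos(t),0],[0,0,1]])
    out=np.zeros(((box[3]-box[1])*S,(box[2]-box[0])*S),np.uint8)
    for a,b in [((c,50),(c,85)),((f0,0),(f1,50))]:
        P=np.r_[ring(shape,*a),ring(shape,*b)]@R.T+[x,y,z0]
        q=np.array([proj(im,u) for u in P]); q=(q+.5-[box[0],box[1]])*S
        cv2.fillConvexPoly(out,cv2.convexHull((q*16).round().astype(np.int32)),1,shift=4)
    return cv2.resize(out.astype(np.float32),None,fx=1/S,fy=1/S,interpolation=cv2.INTER_AREA)
def fit(ims,shape,xy,z0,yaws=(0,.4,.8,1.2)):
    data=[]
    for im in ims:
        u=np.array([proj(im,[xy[0]+a,xy[1]+b,z0+c]) for a in(-45,45) for b in(-45,45) for c in(-5,90)])
        b=np.r_[u.min(0)-4,u.max(0)+4].astype(int); data.append((im,b,mask(im)[b[1]:b[3],b[0]:b[2]].astype(np.float32)))
    def cost(p): return sum(np.abs(sil(i,shape,p,z0,b)-m).sum() for i,b,m in data)
    best=None
    for y in (yaws if shape=="s" else [None]):
        x0=list(xy)+([y] if y is not None else [])
        sx=np.array([x0]+[[v+(d if k==j else 0) for k,v in enumerate(x0)] for j,d in enumerate([6,6,.2][:len(x0)])])
        r=minimize(cost,x0,method="Nelder-Mead",options=dict(initial_simplex=sx,xatol=.05,fatol=.05,maxiter=150))
        if best is None or r.fun<best.fun: best=r
    return np.round(best.x,3),round(best.fun,1)
E
python3 - <<'E'
from h import *
t=imaging.get_image("top");s=imaging.get_image("side")
for n,sh,xy,z in [("RL","r",(446,158),0),("SL","s",(426,-183),0),("RB","r",(652,100),12),("SB","s",(640,-67),12)]:
    print(n,"both",fit([t,s],sh,xy,z),"top",fit([t],sh,xy,z,(.1,1)),"side",fit([s],sh,xy,z,(.1,1)))
E
```

```text
RL both (array([446.492, 153.591]), np.float64(486.9)) top (array([444.881, 156.608]), np.float64(81.4)) side (array([447.686, 149.956]), np.float64(396.0))
SL both (array([ 4.31469e+02, -1.78165e+02,  1.86000e-01]), np.float64(462.2)) top (array([ 4.30452e+02, -1.81671e+02,  3.67000e-01]), np.float64(85.9)) side (array([ 4.32155e+02, -1.76750e+02,  1.96000e-01]), np.float64(369.9))
RB both (array([652.577,  98.335]), np.float64(478.0)) top (array([651.515, 101.109]), np.float64(73.9)) side (array([652.75 ,  97.369]), np.float64(403.5))
SB both (array([ 6.38639e+02, -6.95870e+01, -1.36000e-01]), np.float64(373.0)) top (array([637.36 , -69.984,   1.47 ]), np.float64(74.2)) side (array([ 6.38991e+02, -6.81880e+01, -1.48000e-01]), np.float64(292.9))
```

```bash
python3 - <<'E'
from h import *
t=imaging.get_image("top");s=imaging.get_image("side")
out=[]
for im,b in [(t,(180,120,340,240)),(s,(210,145,340,270))]:
    f=im["frame"][b[1]:b[3],b[0]:b[2],::-1].copy(); m=mask(im)[b[1]:b[3],b[0]:b[2]]
    f=cv2.resize(f,None,fx=4,fy=4,interpolation=cv2.INTER_NEAREST); m=cv2.resize(m,None,fx=4,fy=4,interpolation=0)
    cs,_=cv2.findContours(m,0,2); cv2.drawContours(f,cs,-1,(0,255,0),1)
    for sh,p,z in [("r",(446.5,153.6),0),("s",(431.5,-178,.19),0),("r",(652.6,98.3),12),("s",(638.6,-69.6,-.136),12)]:
        q=cv2.resize(sil(im,sh,p,z,b),None,fx=4,fy=4)>.5
        cs,_=cv2.findContours(q.astype(np.uint8),0,2); cv2.drawContours(f,cs,-1,(255,0,0),1)
    out.append(f[:480,:])
h=max(o.shape[0] for o in out); cv2.imwrite("pics/m.png",cv2.resize(np.hstack([cv2.copyMakeBorder(o,0,h-o.shape[0],0,0,0) for o in out]),None,fx=.68,fy=.68))
E
```

```text
(no output)
```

View pics/m.png

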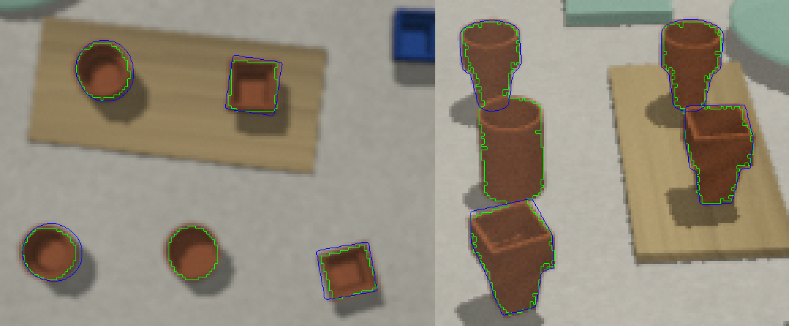

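```bash
sed -i 's/>120)&(h\[...,2\]>30)/>75)\&(h[...,2]>25)/' h.py; cat >> h.py <<'E'
DIM["c"]=(64,64,64)
SH=dict(RL="r",ST="c",SL="s",RB="r",SB="s")
def fitall(ims,P,Z,names=None,it=2):
    """P name->[x,y,(yaw)], Z name->underside z; other moulds are 'don't care'"""
    for k in range(it):
        for n in names or P:
            x=np.array(P[n],float); data=[]
            for im in ims:
                u=np.array([proj(im,[x[0]+a,x[1]+b,Z[n]+c]) for a in(-45,45) for b in(-45,45) for c in(-5,90)])
                b=np.r_[u.min(0)-4,u.max(0)+4].astype(int); m=mask(im)[b[1]:b[3],b[0]:b[2]].astype(np.float32)
                w=np.ones_like(m)
                for o in P:
                    if o!=n: w[cv2.dilate(sil(im,SH[o],P[o],Z[o],b),np.ones((3,3)))>.05]=0
                data.append((im,b,m,w))
            cost=lambda p: sum((w*np.abs(sil(i,SH[n],p,Z[n],b)-m)).sum() for i,b,m,w in data)
            best=None
            for dy in ([0,.25,-.25] if len(x)>2 and k==0 else [0]):
                x0=x+([0,0,dy] if len(x)>2 else 0)
                sx=np.vstack([x0,x0+np.diag([5,5,.15][:len(x)])])
                r=minimize(cost,x0,method="Nelder-Mead",options=dict(initial_simplex=sx,xatol=.05,fatol=.05,maxiter=120))
                if best is None or r.fun<best.fun: best=r
            P[n]=best.x; 
            if k==it-1: print(n,np.round(best.x,2).tolist(),round(float(best.fun),1))
    return P
E
python3 - <<'E'
from h import *
t=imaging.get_image("top");s=imaging.get_image("side")
Z=dict(RL=0,ST=0,SL=0,RB=12,SB=12)
P0=dict(RL=[446,156],ST=[459,0],SL=[430,-181,.25],RB=[652,100],SB=[639,-69,-.1])
for ims in ([t,s],[t],[s]): fitall(ims,dict(P0),Z); print()
E
```

```text
RL [446.1, 157.24] 103.8
ST [449.14, -3.61] 339.5
SL [430.9, -180.39, 0.25] 160.4
RB [652.56, 100.27] 226.1
SB [638.89, -69.36, -0.12] 246.9

RL [445.36, 157.85] 34.9
ST [449.45, -5.14] 133.8
SL [429.93, -180.14, 0.31] 37.2
RB [651.5, 101.05] 70.8
SB [638.88, -70.25, -0.1] 67.5

RL [446.87, 156.39] 60.7
ST [448.6, 5.94] 197.6
SL [431.45, -179.67, 0.23] 121.8
RB [652.62, 100.64] 155.2
SB [639.04, -68.21, -0.14] 174.1
```

Emit:
arm_command([
  {"grip": 1,"linear": [387,353,0],"rot": [0,0,-0.275]},
  {"grip": 1,"linear": [387,353,0],"rot": [0,0,-0.275]},
  {"grip": 1,"linear": [387,353,0],"rot": [0,0,-0.275]},
  {"grip": 1,"linear": [387,353,0],"rot": [0,0,-0.275]},
  {"grip": 1,"linear": [387,353,0],"rot": [0,0,-0.275]},
  {"grip": 1,"linear": [387,353,0],"rot": [0,0,-0.275]},
  {"grip": 1,"linear": [387,353,0],"rot": [0,0,-0.275]},
  {"grip": 1,"linear": [387,353,0],"rot": [0,0,-0.275]},
  {"grip": 1,"linear": [387,353,0],"rot": [0,0,-0.275]},
  {"grip": 1,"linear": [387,353,0],"rot": [0,0,-0.275]},
])

```text
clock: 2.55
position: [446.8, 155.4, 196.1]
ee_rot: [1.0, -0.002, 0.0, -0.0]
contact_force: [0.1, 0.1, 0.1]
gripper_width: 85.2
grasp_force: 0.0
```

Emit:
arm_command([
  {"grip": 1,"linear": [0,0,40],"rot": [0,0,0]},
  {"grip": 1,"linear": [0,0,80],"rot": [0,0,0]},
  {"grip": 1,"linear": [0,0,110],"rot": [0,0,0]},
  {"grip": 1,"linear": [0,0,130],"rot": [0,0,0]},
  {"grip": 1,"linear": [0,0,148],"rot": [0,0,0]},
  {"grip": 1,"linear": [0,0,148],"rot": [0,0,0]},
  {"grip": 1,"linear": [0,0,148],"rot": [0,0,0]},
])

```text
clock: 3.42
position: [446.6, 157.7, 48.9]
ee_rot: [1.0, 0.001, 0.001, -0.0]
contact_force: [0.7, -0.6, -0.2]
gripper_width: 85.5
grasp_force: 0.0
```

```bash
python3 - <<'E'
from h import *
t=imaging.get_image("top");s=imaging.get_image("side");print(arm.read_state()["position"])
a=cv2.resize(t["frame"][180:245,160:240],(400,325));b=cv2.resize(s["frame"][110:200,190:270],(400,450))
cv2.imwrite("pics/g1.png",np.hstack([np.vstack([a,np.zeros((125,400,3),np.uint8)]),b])[...,::-1])
E
```

```text
[446.78690992 157.53020094  49.07801293]
```

View pics/g1.png

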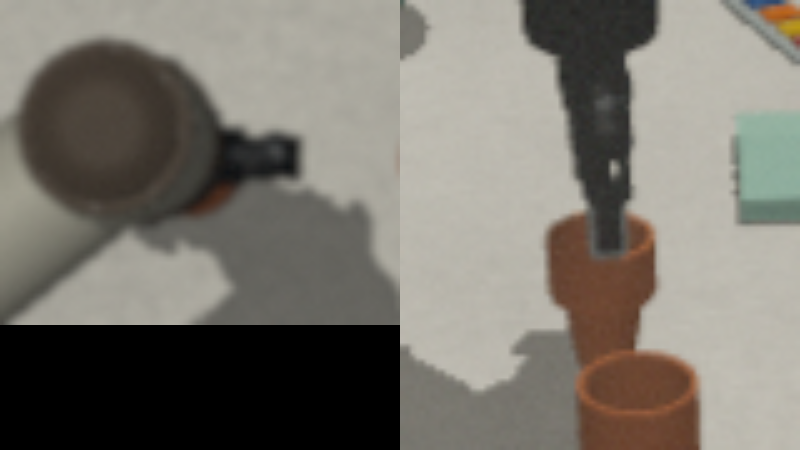

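```bash
python3 - <<'E'
from h import *
t=imaging.get_image("top");s=imaging.get_image("side");st=arm.read_state();print(st["ee_rot"],st["gripper_width"],st["joints"])
for p in [(447,157.5,49),(447,115,62),(447,200,62),(447,100,62),(447,100,80),(446,125,85),(446,189,85),(446,157,0)]: print(p,np.round(proj(t,p),1),np.round(proj(s,p),1))
E
```

```text
[ 9.99999620e-01  2.28181051e-04  6.62669227e-04 -5.19086476e-04] 85.42164685725061 [ 6.82777768e-01  3.02258829e-01 -5.52148848e-01  4.63847619e-05
 -7.14705379e-01  8.88439913e-01]
(447, 157.5, 49) [198.2 212.4] [230.1 167.3]
(447, 115, 62) [211.5 212.5] [231.4 170.7]
(447, 200, 62) [184. 212.] [228.5 156.5]
(447, 100, 62) [216.4 212.6] [232.  173.4]
(447, 100, 80) [216.  212.3] [231.7 167.8]
(446, 125, 85) [207.6 212.4] [230.4 162. ]
(446, 189, 85) [186.5 212. ] [228.2 151.4]
(446, 157, 0) [200.  213.5] [230.5 181.6]
```

```bash
python3 - <<'E'
from h import *
s=imaging.get_image("side");save(s,"g2.png",(200,95,262,185),6.5)
E
```

```text
(no output)
```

View pics/g2.png

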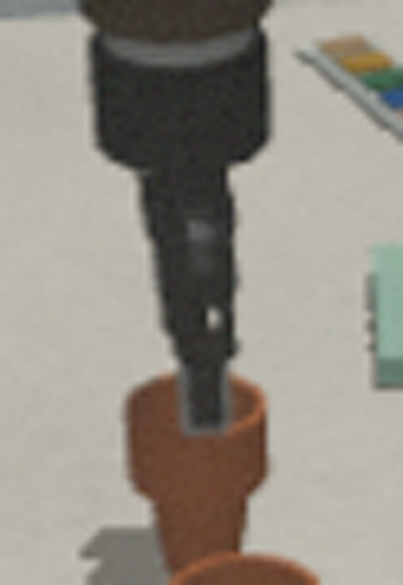

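```bash
python3 - <<'E'
from h import *
t=imaging.get_image("top");s=imaging.get_image("side")
for p in [(170,601.5,196),(170,601.5,209),(158,560,209),(158,560,240),(181,643,209)]: print(p,np.round(np.array(proj(t,p))*1.5,1),np.round(np.array(proj(s,p))*1.5,1))
E
```

```text
(170, 601.5, 196) [ 44.8 460.6] [204.1 110.9]
(170, 601.5, 209) [ 41.6 461.6] [203.3 105.3]
(158, 560, 209) [ 63.9 468.7] [196.6 111.6]
(158, 560, 240) [ 56.6 471.3] [194.3  98. ]
(181, 643, 209) [ 19.3 455.1] [209.3  99.4]
```

Emit:
arm_command([
  {"grip": 0.7,"linear": [0,0,0],"rot": [0,0,0]},
  {"grip": 0.7,"linear": [0,0,0],"rot": [0,0,0]},
  {"grip": 0.5,"linear": [0,0,0],"rot": [0,0,0]},
  {"grip": 0.5,"linear": [0,0,0],"rot": [0,0,0]},
  {"grip": 0.5,"linear": [0,0,0],"rot": [0,0,0]},
])

```text
clock: 4.4
position: [446.3, 156.8, 48.1]
ee_rot: [1.0, 0.0, 0.0, -0.0]
contact_force: [-0.3, 0.0, 0.6]
gripper_width: 42.5
grasp_force: 0.0
```

```bash
python3 - <<'E'
from h import *
s=imaging.get_image("side");save(s,"g3.png",(200,95,262,185),6.5);st=arm.read_state();print(st["gripper_width"],st["grasp_force"],st["contact_force"],st["position"])
E
```

```text
42.688148357810604 0.0 [-0.04747533 -0.85246866 -0.537819  ] [446.25489317 156.75043099  48.0909601 ]
```

View pics/g3.png

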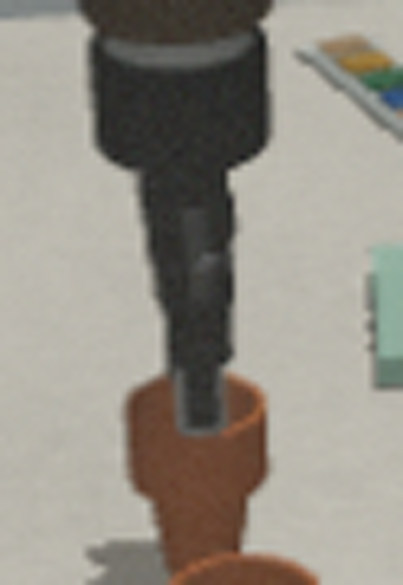

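Emit:
arm_command([
  {"grip": 1,"linear": [0,0,0],"rot": [0,0,0]},
  {"grip": 1,"linear": [0,0,0],"rot": [0,0,0]},
  {"grip": 1,"linear": [0,0,0],"rot": [0,0,0]},
  {"grip": 1,"linear": [0,0,0],"rot": [0,0,0]},
  {"grip": 1,"linear": [0,0,5],"rot": [0,0,0]},
  {"grip": 1,"linear": [0,0,10],"rot": [0,0,0]},
  {"grip": 1,"linear": [0,0,15],"rot": [0,0,0]},
  {"grip": 1,"linear": [0,0,20],"rot": [0,0,0]},
  {"grip": 1,"linear": [0,0,20],"rot": [0,0,0]},
])

```text
clock: 5.58
position: [445.9, 156.5, 27.6]
ee_rot: [1.0, 0.0, -0.0, 0.0]
contact_force: [0.2, 0.2, -0.7]
gripper_width: 85.3
grasp_force: 0.0
```

Emit:
arm_command([
  {"grip": 1,"linear": [0,0,5],"rot": [0,0,0]},
  {"grip": 1,"linear": [0,0,10],"rot": [0,0,0]},
  {"grip": 1,"linear": [0,0,10],"rot": [0,0,0]},
])

```text
clock: 5.95
position: [445.9, 156.5, 17.6]
ee_rot: [1.0, 0.0, -0.0, 0.0]
contact_force: [0.3, 0.1, -0.3]
gripper_width: 85.4
grasp_force: 0.0
```

```bash
python3 - <<'E'
from h import *
s=imaging.get_image("side");save(s,"g4.png",(200,95,262,185),6.5);st=arm.read_state();print(st["gripper_width"],st["grasp_force"],st["contact_force"],st["position"])
E
```

```text
85.24591095695732 0.0 [-0.62619901  0.42767166 -0.31119282] [446.14568581 156.64035268  17.89925759]
```

View pics/g4.png

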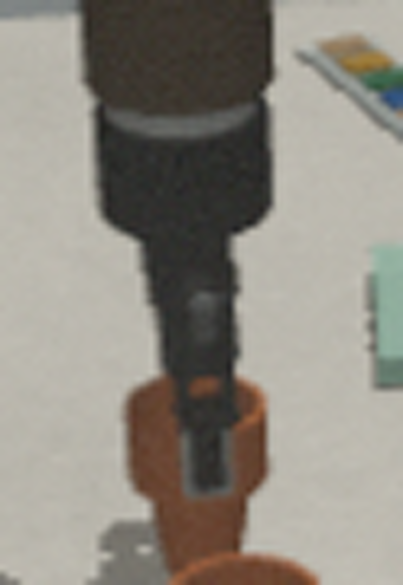

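The finger tip now shows in front of the collar, with its bottom at side pixel (232,171), about z = 64 mm. The tool therefore sits about 33 mm higher than it reports. I'll go 4 mm lower and grip.

Emit:
arm_command([
  {"grip": 1,"linear": [0,0,4],"rot": [0,0,0]},
  {"grip": 0.8,"linear": [0,0,4],"rot": [0,0,0]},
  {"grip": 0.7,"linear": [0,0,4],"rot": [0,0,0]},
  {"grip": 0.4,"linear": [0,0,4],"rot": [0,0,0]},
  {"grip": 0.4,"linear": [0,0,4],"rot": [0,0,0]},
  {"grip": 0.4,"linear": [0,0,4],"rot": [0,0,0]},
])

```text
clock: 6.75
position: [446.7, 157.1, 14.5]
ee_rot: [1.0, 0.0, 0.0, -0.0]
contact_force: [-1.6, 1.1, 4.7]
gripper_width: 62.9
grasp_force: 67.5
```

Emit:
arm_command([
  {"grip": 0.4,"linear": [0,0,-5],"rot": [0,0,0]},
  {"grip": 0.4,"linear": [0,0,-10],"rot": [0,0,0]},
  {"grip": 0.4,"linear": [0,0,-20],"rot": [0,0,0]},
  {"grip": 0.4,"linear": [0,0,-40],"rot": [0,0,0]},
  {"grip": 0.4,"linear": [0,0,-70],"rot": [0,0,0]},
  {"grip": 0.4,"linear": [0,0,-110],"rot": [0,0,0]},
  {"grip": 0.4,"linear": [0,0,-140],"rot": [0,0,0]},
  {"grip": 0.4,"linear": [0,0,-140],"rot": [0,0,0]},
])

```text
clock: 7.75
position: [447.5, 157.7, 156.8]
ee_rot: [1.0, 0.0, 0.003, -0.002]
contact_force: [-0.5, -0.2, -2.8]
gripper_width: 63.0
grasp_force: 67.9
```

Emit:
arm_command([
  {"grip": 0.4,"linear": [25,7,0],"rot": [0,0,0]},
  {"grip": 0.4,"linear": [65,18,0],"rot": [0,0,0]},
  {"grip": 0.4,"linear": [110,30,0],"rot": [0,0,0]},
  {"grip": 0.4,"linear": [155,43,0],"rot": [0,0,0]},
  {"grip": 0.4,"linear": [185,51,0],"rot": [0,0,0]},
  {"grip": 0.4,"linear": [206,57,0],"rot": [0,0,0]},
  {"grip": 0.4,"linear": [206,57,0],"rot": [0,0,0]},
  {"grip": 0.4,"linear": [206,57,0],"rot": [0,0,0]},
  {"grip": 0.4,"linear": [206,57,0],"rot": [0,0,0]},
])

```text
clock: 8.88
position: [651.3, 100.1, 153.9]
ee_rot: [1.0, 0.0, -0.0, 0.0]
contact_force: [0.2, -1.2, -1.7]
gripper_width: 62.7
grasp_force: 67.9
```

```bash
python3 - <<'E'
from h import *
st=arm.read_state();print(st["position"],st["contact_force"])
t=imaging.get_image("top");s=imaging.get_image("side")
mk=mask(s); p=proj(s,[652,100,180]); print(p)
save(s,"g5.png",(250,60,350,220),3.7)
f=cv2.imread("pics/g5.png"); g=t["frame"][110:180,180:290,::-1]; g=cv2.resize(g,None,fx=3.7,fy=3.7,interpolation=2)
def ov(f,im,b,sh,pp,z):
    q=(cv2.resize(sil(im,sh,pp,z,b),(f.shape[1],f.shape[0]))>.5).astype(np.uint8)
    cv2.drawContours(f,cv2.findContours(q,0,2)[0],-1,(255,0,0),1)
ov(f,s,(250,60,350,220),"r",(652.5,100.6),12); ov(f,s,(250,60,350,220),"r",(652.5,100.6),st["position"][2]-14.5)
ov(g,t,(180,110,290,180),"r",(652.5,100.6),12)
h=max(f.shape[0],g.shape[0]); cv2.imwrite("pics/g5.png",np.hstack([cv2.copyMakeBorder(o,0,h-o.shape[0],0,0,0) for o in (f,g)])[:600,:800])
E
```

```text
[651.30336303 100.07862557 153.89164809] [ 0.18173947 -1.24786156 -1.71069236]
[np.float64(304.87562407080713), np.float64(129.904600972489)]
```

View pics/g5.png

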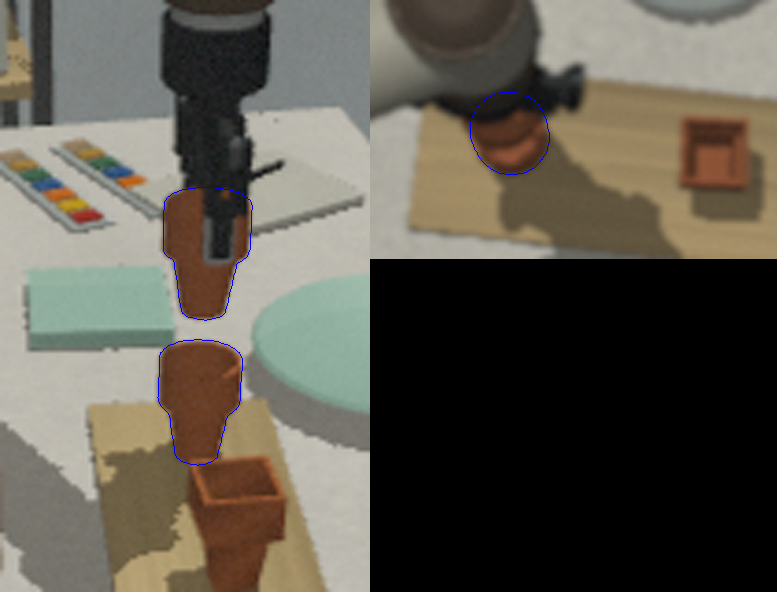

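```bash
sed -i 's/                w=np.ones_like(m)/                w=np.ones_like(m); v=im["frame"][b[1]:b[3],b[0]:b[2]]; w[cv2.dilate(((v.max(2)<60)\&(v.max(2).astype(int)-v.min(2)<18)).astype(np.uint8),np.ones((3,3)))>0]=0/' h.py
python3 - <<'E'
from h import *
s=imaging.get_image("side")
Z=dict(RL=139.4,SL=0,RB=12,SB=12,ST=0)
P=dict(RL=[652,100.],ST=[459,0],SL=[430.9,-180.4,.26],RB=[652.5,100.5],SB=[639,-69,-.12])
fitall([s],P,Z,["RL","RB"])
print(arm.read_state()["position"])
E
```

```text
RL [653.45, 105.95] 110.1
RB [653.36, 99.49] 139.6
[651.80663938 100.15060241 154.4826568 ]
```

Emit:
arm_command([
  {"grip": 0.4,"linear": [0,0,12],"rot": [0,0,0]},
  {"grip": 0.4,"linear": [0,0,27],"rot": [0,0,0]},
  {"grip": 0.4,"linear": [0,0,42],"rot": [0,0,0]},
  {"grip": 0.4,"linear": [0,0,54],"rot": [0,0,0]},
  {"grip": 0.4,"linear": [0,0,64],"rot": [0,0,0]},
  {"grip": 0.4,"linear": [0,0,72],"rot": [0,0,0]},
  {"grip": 0.4,"linear": [0,0,78],"rot": [0,0,0]},
  {"grip": 0.4,"linear": [0,0,82],"rot": [0,0,0]},
  {"grip": 0.4,"linear": [0,0,84],"rot": [0,0,0]},
  {"grip": 0.4,"linear": [0,0,84],"rot": [0,0,0]},
])

```text
clock: 10.28
position: [652.4, 99.8, 70.2]
ee_rot: [1.0, 0.0, 0.0, -0.0]
contact_force: [-0.5, -0.3, -2.9]
gripper_width: 62.6
grasp_force: 67.8
```

Emit:
arm_command([
  {"grip": 0.4,"linear": [0,0,2],"rot": [0,0,0]},
  {"grip": 0.4,"linear": [0,0,4],"rot": [0,0,0]},
  {"grip": 0.4,"linear": [0,0,6],"rot": [0,0,0]},
  {"grip": 0.4,"linear": [0,0,6],"rot": [0,0,0]},
])

```text
clock: 10.78
position: [652.1, 99.8, 63.9]
ee_rot: [1.0, 0.0, -0.0, 0.0]
contact_force: [-0.0, -0.4, -1.9]
gripper_width: 63.2
grasp_force: 67.8
```

No side forces, so it is entering freely. Now down in 1 mm steps until it seats.

Emit:
arm_command([
  {"grip": 0.4,"linear": [0,0,1],"rot": [0,0,0]},
  {"grip": 0.4,"linear": [0,0,2],"rot": [0,0,0]},
  {"grip": 0.4,"linear": [0,0,2],"rot": [0,0,0]},
])

```text
clock: 11.15
position: [652.2, 99.8, 62.0]
ee_rot: [1.0, 0.0, -0.0, 0.0]
contact_force: [0.1, -0.0, -3.4]
gripper_width: 63.1
grasp_force: 67.8
```

Emit:
arm_command([
  {"grip": 0.4,"linear": [0,0,0.5],"rot": [0,0,0]},
  {"grip": 0.4,"linear": [0,0,1],"rot": [0,0,0]},
  {"grip": 0.4,"linear": [0,0,1],"rot": [0,0,0]},
])

```text
clock: 11.52
position: [652.6, 99.7, 61.8]
ee_rot: [1.0, 0.0, 0.0, 0.0]
contact_force: [-0.1, -0.9, 0.7]
gripper_width: 63.2
grasp_force: 68.2
```

Emit:
arm_command([
  {"grip": 0.4,"linear": [0,0,0.5],"rot": [0,0,0]},
  {"grip": 0.4,"linear": [0,0,1],"rot": [0,0,0]},
  {"grip": 0.4,"linear": [0,0,1],"rot": [0,0,0]},
])

```text
clock: 11.9
position: [652.9, 99.4, 61.6]
ee_rot: [1.0, 0.0, 0.001, 0.0]
contact_force: [-1.1, -1.7, 5.6]
gripper_width: 63.1
grasp_force: 68.8
```

It is seated: z reads 61.6 against 61.5 expected, with an upward push. Release and rise.

Emit:
arm_command([
  {"grip": 0.8,"linear": [0,0,0],"rot": [0,0,0]},
  {"grip": 1,"linear": [0,0,0],"rot": [0,0,0]},
  {"grip": 1,"linear": [0,0,0],"rot": [0,0,0]},
  {"grip": 1,"linear": [0,0,0],"rot": [0,0,0]},
  {"grip": 1,"linear": [0,0,-20],"rot": [0,0,0]},
  {"grip": 1,"linear": [0,0,-60],"rot": [0,0,0]},
  {"grip": 1,"linear": [0,0,-100],"rot": [0,0,0]},
  {"grip": 1,"linear": [0,0,-130],"rot": [0,0,0]},
  {"grip": 1,"linear": [0,0,-130],"rot": [0,0,0]},
])

```text
clock: 13.02
position: [653.9, 100.3, 193.5]
ee_rot: [1.0, 0.0, 0.003, -0.001]
contact_force: [0.3, 0.1, -0.6]
gripper_width: 85.0
grasp_force: 0.0
```

```bash
python3 - <<'E'
from h import *
s=imaging.get_image("side")
Z=dict(RL=47,SL=0,RB=12,SB=12,ST=0)
P=dict(RL=[652,100.],ST=[455,0],SL=[430.9,-180.4,.26],RB=[652.5,100.5],SB=[639,-69,-.12])
fitall([s],P,Z,["RL","ST","SL","SB"])
st=arm.read_state();print(st["position"],st["joints"],st["contact_force"])
save(s,"r1.png",(265,110,355,230),5)
E
```

```text
RL [651.39, 96.23] 44.4
ST [449.89, -6.2] 211.5
SL [431.4, -178.84, 0.23] 99.9
SB [638.87, -68.32, -0.15] 177.1
[652.63668278 100.11189872 191.11093773] [ 3.96501824e-01  4.46893144e-01  9.35320764e-02 -3.22521755e-04
 -1.21498872e+00  1.17457202e+00] [ 0.32441709  1.92260438 -0.31225661]
```

View pics/r1.png

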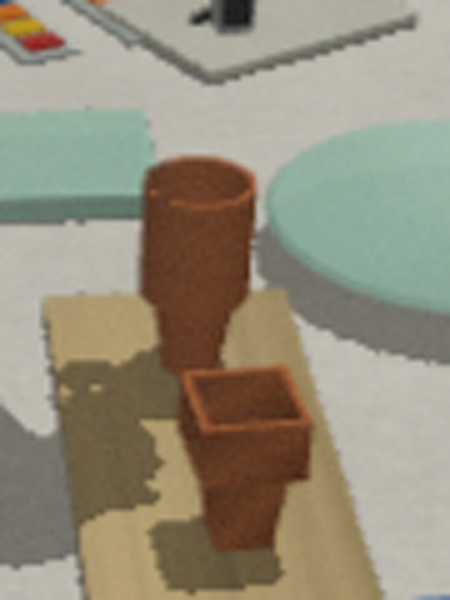

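Round is nested: the stack in the crop, centred at about (197,230), is upright with the collar above the rim. Now the square one.

Emit:
arm_command([
  {"grip": 1,"linear": [-40,50,0],"rot": [0,0,-0.13]},
  {"grip": 1,"linear": [-75,95,0],"rot": [0,0,-0.26]},
  {"grip": 1,"linear": [-110,140,0],"rot": [0,0,-0.26]},
  {"grip": 1,"linear": [-145,185,0],"rot": [0,0,-0.26]},
  {"grip": 1,"linear": [-180,230,0],"rot": [0,0,-0.26]},
  {"grip": 1,"linear": [-205,260,0],"rot": [0,0,-0.26]},
  {"grip": 1,"linear": [-221,280,0],"rot": [0,0,-0.26]},
  {"grip": 1,"linear": [-221,280,0],"rot": [0,0,-0.26]},
  {"grip": 1,"linear": [-221,280,0],"rot": [0,0,-0.26]},
  {"grip": 1,"linear": [-221,280,0],"rot": [0,0,-0.26]},
])

```text
clock: 14.32
position: [431.8, -179.6, 189.7]
ee_rot: [0.991, 0.13, -0.0, -0.0]
contact_force: [-0.1, 0.2, -0.6]
gripper_width: 85.3
grasp_force: 0.0
```

```bash
python3 - <<'E'
from h import *
t=imaging.get_image("top");s=imaging.get_image("side")
Z=dict(RL=47,SL=0,RB=12,SB=12,ST=0)
P=dict(RL=[652,100.],ST=[455,0],SL=[430.9,-180.4,.26],RB=[652.5,100.5],SB=[639,-69,-.12])
fitall([t],dict(P),Z,["RL","SB","ST"]);fitall([s],dict(P),Z,["SB","ST"])
st=arm.read_state();print(st["position"],st["ee_rot"],st["contact_force"])
E
```

```text
RL [647.0, 100.0] 0.0
SB [637.4, -69.76, -0.1] 71.5
ST [437.34, -59.38] 0.0
SB [639.38, -66.55, -0.16] 162.6
ST [448.58, -8.47] 234.7
[ 431.77301465 -179.66362098  189.838414  ] [ 9.91473174e-01  1.30310766e-01 -2.11556349e-04 -6.39945595e-05] [-0.03656674 -0.1407469   0.74510804]
```

Emit:
arm_command([
  {"grip": 1,"linear": [0,0,40],"rot": [0,0,0]},
  {"grip": 1,"linear": [0,0,80],"rot": [0,0,0]},
  {"grip": 1,"linear": [0,0,110],"rot": [0,0,0]},
  {"grip": 1,"linear": [0,0,130],"rot": [0,0,0]},
  {"grip": 1,"linear": [0,0,145],"rot": [0,0,0]},
  {"grip": 1,"linear": [0,0,155],"rot": [0,0,0]},
  {"grip": 1,"linear": [0,0,165],"rot": [0,0,0]},
  {"grip": 1,"linear": [0,0,175],"rot": [0,0,0]},
  {"grip": 1,"linear": [0,0,175],"rot": [0,0,0]},
  {"grip": 1,"linear": [0,0,175],"rot": [0,0,0]},
])

```text
clock: 15.68
position: [431.6, -180.3, 15.4]
ee_rot: [0.992, 0.13, 0.0, 0.0]
contact_force: [-0.5, 0.7, -0.0]
gripper_width: 85.5
grasp_force: 0.0
```

Emit:
arm_command([
  {"grip": 0.8,"linear": [0,0,0],"rot": [0,0,0]},
  {"grip": 0.7,"linear": [0,0,0],"rot": [0,0,0]},
  {"grip": 0.3,"linear": [0,0,0],"rot": [0,0,0]},
  {"grip": 0.3,"linear": [0,0,0],"rot": [0,0,0]},
  {"grip": 0.3,"linear": [0,0,0],"rot": [0,0,0]},
  {"grip": 0.3,"linear": [0,0,0],"rot": [0,0,0]},
])

```text
clock: 16.42
position: [432.1, -180.3, 15.8]
ee_rot: [0.992, 0.13, 0.001, 0.0]
contact_force: [0.1, 1.3, 5.8]
gripper_width: 55.3
grasp_force: 63.7
```

Emit:
arm_command([
  {"grip": 0.3,"linear": [0,0,-5],"rot": [0,0,0]},
  {"grip": 0.3,"linear": [0,0,-10],"rot": [0,0,0]},
  {"grip": 0.3,"linear": [0,0,-20],"rot": [0,0,0]},
  {"grip": 0.3,"linear": [0,0,-40],"rot": [0,0,0]},
  {"grip": 0.3,"linear": [0,0,-70],"rot": [0,0,0]},
  {"grip": 0.3,"linear": [0,0,-110],"rot": [0,0,0]},
  {"grip": 0.3,"linear": [0,0,-140],"rot": [0,0,0]},
  {"grip": 0.3,"linear": [0,0,-140],"rot": [0,0,0]},
  {"grip": 0.3,"linear": [0,0,-140],"rot": [0,0,0]},
])

```text
clock: 17.55
position: [430.2, -179.9, 154.2]
ee_rot: [0.992, 0.129, -0.001, -0.001]
contact_force: [-1.3, -0.1, -2.4]
gripper_width: 55.4
grasp_force: 63.4
```

Emit:
arm_command([
  {"grip": 0.3,"linear": [25,-6,0],"rot": [0,0,0.05]},
  {"grip": 0.3,"linear": [65,-15,0],"rot": [0,0,0.13]},
  {"grip": 0.3,"linear": [110,-26,0],"rot": [0,0,0.21]},
  {"grip": 0.3,"linear": [155,-36,0],"rot": [0,0,0.29]},
  {"grip": 0.3,"linear": [195,-46,0],"rot": [0,0,0.36]},
  {"grip": 0.3,"linear": [220,-52,0],"rot": [0,0,0.39]},
  {"grip": 0.3,"linear": [229,-54,0],"rot": [0,0,0.39]},
  {"grip": 0.3,"linear": [229,-54,0],"rot": [0,0,0.39]},
  {"grip": 0.3,"linear": [229,-54,0],"rot": [0,0,0.39]},
  {"grip": 0.3,"linear": [229,-54,0],"rot": [0,0,0.39]},
])

```text
clock: 18.8
position: [638.0, -69.7, 155.4]
ee_rot: [0.998, -0.065, -0.0, -0.0]
contact_force: [-0.3, -0.2, -2.3]
gripper_width: 55.2
grasp_force: 63.4
```

```bash
python3 - <<'E'
from h import *
s=imaging.get_image("side");st=arm.read_state();print(st["position"],st["ee_rot"],st["contact_force"])
p=st["position"]
Z=dict(RL=47,SL=p[2]-15.6,RB=12,SB=12)
P=dict(RL=[652,100.],SL=[638,-69,-.13],RB=[652.5,100.5],SB=[639,-69,-.12])
fitall([s],P,Z,["SL","SB"])
save(s,"q1.png",(265,70,365,230),3.7); f=cv2.imread("pics/q1.png")
for a,z in (((638.9,-69,-.13),12),((638.9,-69,-.13),p[2]-15.6)):
    q=(cv2.resize(sil(s,"s",a,z,(265,70,365,230)),(f.shape[1],f.shape[0]))>.5).astype(np.uint8)
    cv2.drawContours(f,cv2.findContours(q,0,2)[0],-1,(255,0,0),1)
cv2.imwrite("pics/q1.png",f)
E
```

```text
[638.17327132 -69.60168639 155.53812974] [ 9.97877428e-01 -6.51199838e-02  1.47887884e-04 -6.37908454e-05] [-0.43999699 -0.10501021 -1.76090277]
SL [634.54, -69.12, -0.03] 63.0
SB [639.18, -68.35, -0.13] 194.1
```

View pics/q1.png

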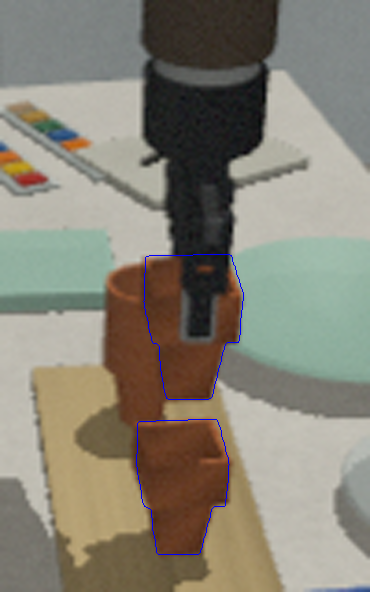

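The held square lines up with the blue outline above its base, with its axis at about (193,330) in the crop and the base at (183,485). Lowering.

Emit:
arm_command([
  {"grip": 0.3,"linear": [1,0,12],"rot": [0,0,0]},
  {"grip": 0.3,"linear": [1,0,27],"rot": [0,0,0]},
  {"grip": 0.3,"linear": [1,0,42],"rot": [0,0,0]},
  {"grip": 0.3,"linear": [1,0,54],"rot": [0,0,0]},
  {"grip": 0.3,"linear": [1,0,64],"rot": [0,0,0]},
  {"grip": 0.3,"linear": [1,0,72],"rot": [0,0,0]},
  {"grip": 0.3,"linear": [1,0,78],"rot": [0,0,0]},
  {"grip": 0.3,"linear": [1,0,82],"rot": [0,0,0]},
  {"grip": 0.3,"linear": [1,0,84],"rot": [0,0,0]},
  {"grip": 0.3,"linear": [1,0,84],"rot": [0,0,0]},
])

```text
clock: 20.1
position: [639.8, -69.3, 71.2]
ee_rot: [0.998, -0.065, 0.0, 0.0]
contact_force: [-0.6, 0.5, -2.2]
gripper_width: 55.5
grasp_force: 63.4
```

Emit:
arm_command([
  {"grip": 0.3,"linear": [0,0,2],"rot": [0,0,0]},
  {"grip": 0.3,"linear": [0,0,4],"rot": [0,0,0]},
  {"grip": 0.3,"linear": [0,0,6],"rot": [0,0,0]},
  {"grip": 0.3,"linear": [0,0,6],"rot": [0,0,0]},
])

```text
clock: 20.6
position: [639.4, -69.3, 64.8]
ee_rot: [0.998, -0.065, -0.0, 0.0]
contact_force: [0.2, 0.5, -2.1]
gripper_width: 55.6
grasp_force: 63.4
```

Emit:
arm_command([
  {"grip": 0.3,"linear": [0,0,1],"rot": [0,0,0]},
  {"grip": 0.3,"linear": [0,0,2],"rot": [0,0,0]},
  {"grip": 0.3,"linear": [0,0,2],"rot": [0,0,0]},
])

```text
clock: 20.98
position: [639.5, -69.3, 63.0]
ee_rot: [0.998, -0.065, -0.0, 0.0]
contact_force: [-0.6, 0.6, -1.9]
gripper_width: 55.5
grasp_force: 63.4
```

Emit:
arm_command([
  {"grip": 0.3,"linear": [0,0,0.5],"rot": [0,0,0]},
  {"grip": 0.3,"linear": [0,0,1],"rot": [0,0,0]},
  {"grip": 0.3,"linear": [0,0,1],"rot": [0,0,0]},
])

```text
clock: 21.35
position: [639.8, -69.4, 62.9]
ee_rot: [0.998, -0.065, 0.0, 0.0]
contact_force: [-2.5, 0.3, 4.1]
gripper_width: 55.5
grasp_force: 63.7
```

Emit:
arm_command([
  {"grip": 0.3,"linear": [0,0,0.5],"rot": [0,0,0]},
  {"grip": 0.3,"linear": [0,0,0.5],"rot": [0,0,0]},
])

```text
clock: 21.6
position: [640.0, -69.5, 62.9]
ee_rot: [0.998, -0.065, 0.0, 0.0]
contact_force: [-2.7, 0.5, 5.8]
gripper_width: 55.5
grasp_force: 64.1
```

Emit:
arm_command([
  {"grip": 0.75,"linear": [0,0,0],"rot": [0,0,0]},
  {"grip": 1,"linear": [0,0,0],"rot": [0,0,0]},
  {"grip": 1,"linear": [0,0,0],"rot": [0,0,0]},
  {"grip": 1,"linear": [0,0,0],"rot": [0,0,0]},
  {"grip": 1,"linear": [0,0,-20],"rot": [0,0,0]},
  {"grip": 1,"linear": [0,0,-60],"rot": [0,0,0]},
  {"grip": 1,"linear": [0,0,-110],"rot": [0,0,0]},
  {"grip": 1,"linear": [0,0,-150],"rot": [0,0,0]},
  {"grip": 1,"linear": [0,0,-150],"rot": [0,0,0]},
])

```text
clock: 22.72
position: [642.0, -69.3, 216.3]
ee_rot: [0.998, -0.065, 0.005, -0.0]
contact_force: [-0.3, -0.4, -0.0]
gripper_width: 85.2
grasp_force: 0.0
```

Emit:
arm_command([
  {"grip": 1,"linear": [-50,0,0],"rot": [0,0,0]},
  {"grip": 1,"linear": [-100,0,0],"rot": [0,0,0]},
  {"grip": 1,"linear": [-150,0,0],"rot": [0,0,0]},
  {"grip": 1,"linear": [-200,0,0],"rot": [0,0,0]},
  {"grip": 1,"linear": [-200,0,0],"rot": [0,0,0]},
  {"grip": 1,"linear": [-200,0,0],"rot": [0,0,0]},
  {"grip": 1,"linear": [-200,0,0],"rot": [0,0,0]},
])

```text
clock: 23.6
position: [442.4, -43.3, 211.3]
ee_rot: [0.998, -0.065, -0.0, 0.0]
contact_force: [0.3, 0.0, -0.7]
gripper_width: 85.5
grasp_force: 0.0
```

```bash
python3 - <<'E'
from h import *
t=imaging.get_image("top");s=imaging.get_image("side")
Z=dict(RL=47,SL=47,RB=12,SB=12)
for ims in ([t],[s]):
    P=dict(RL=[652.5,100.4],SL=[639,-69,-.13],RB=[652.5,100.4],SB=[639,-69,-.12])
    for n,o in (("RL","RB"),("SL","SB")):
        Q=dict(P); fitall(ims,Q,Z,[n])
st=arm.read_state();print(st["position"],st["contact_force"],st["clock"])
for n in N[5:8]+["straight_c"]: print(n,[np.round(r["pixel"]).tolist() for im in (t,s) for r in models.tip_of(im,n)[:2]])
E
```

```text
RL [645.0, 97.9] 0.0
SL [631.74, -67.18, -0.08] 0.0
RL [651.65, 95.72] 44.6
SL [637.23, -75.3, -0.12] 24.2
[442.1446209  -43.39927202 211.10834587] [-0.87263163  0.59550478  0.3176324 ] 23.7
bowl_c [[381.0, 197.0], [288.0, 314.0]]
sheets_c [[133.0, 158.0], [275.0, 143.0]]
jar_c [[370.0, 145.0], [363.0, 288.0]]
straight_c [[239.0, 198.0]]
```

```bash
python3 - <<'E'
from h import *
t=imaging.get_image("top");s=imaging.get_image("side")
for sh,b0,o in (("r",[652.5,100.4],("s",[639,-69,-.12])),("s",[639,-69,-.12],("r",[652.5,100.4]))):
    D=[]
    for im in (t,s):
        u=np.array([proj(im,[b0[0]+a,b0[1]+b,c]) for a in(-45,45) for b in(-45,45) for c in(5,140)]);b=np.r_[u.min(0)-4,u.max(0)+4].astype(int)
        m=mask(im)[b[1]:b[3],b[0]:b[2]].astype(np.float32); w=np.ones_like(m)
        for z in(12,47): w[cv2.dilate(sil(im,o[0],o[1],z,b),np.ones((3,3)))>.05]=0
        v=im["frame"][b[1]:b[3],b[0]:b[2]].astype(int); w[cv2.dilate(((v.max(2)<60)&(v.max(2)-v.min(2)<18)).astype(np.uint8),np.ones((3,3)))>0]=0
        D.append((im,b,m,w,sil(im,sh,b0,12,b)))
    def cost(p): 
        q=[p[0],p[1]]+b0[2:]
        return sum((w*np.abs(np.maximum(B,sil(im,sh,q,p[2],b))-m)).sum() for im,b,m,w,B in D)
    x0=np.array([b0[0],b0[1],50.]); r=minimize(cost,x0,method="Nelder-Mead",options=dict(initial_simplex=np.vstack([x0,x0+np.diag([5,5,8])])))
    print(sh,"dxy",np.round(r.x[:2]-b0[:2],2),"lift",round(r.x[2]-12,1),round(float(r.fun),1),[round(float(cost([b0[0],b0[1],12+k])),0) for k in(31,35,39,45)])
E
```

```text
r dxy [-1.07 -1.32] lift 32.0 231.2 [236.0, 249.0, 286.0, 341.0]
s dxy [-1.42  0.13] lift 31.1 258.9 [266.0, 281.0, 304.0, 340.0]
```

```bash
python3 -c "
from bench import job; print(job.job_done())"
```

```text
the job is handed in; nothing more can be done
None
```

The job is handed in at about 24 s on the clock; the hand-in gave no verdict. Both loose moulds were lowered into their like, seated on contact and released. My final image fit put their lift at 31–32 mm (35 nominal, 31–39 allowed), though I think it reads low, and their axes within about 2 mm.

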